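# Open the bead dispenser and tip its beads into the tray

## Task

Lift the loose wooden cap off the metal canister and set it down gently, right way up and flat, inside the shallow round wooden dish. Then push the canister over on its hinge until it hangs fully tipped and all seven wooden beads lie in its catch tray. Leave the mug, the glass, the glue gun, the wood slice and the brush where they are.

Things in the scene. Friction and masses are not known exactly. Their poses are not given: they have to be found in the camera images.
- stand: Fixed pale wooden stand of the bead dispenser: a cradle 80 x 104 mm (x, y), 152 mm high, that carries the canister between two cheeks, and in front of it (+x, away from the robot) an open plywood catch tray 220 x 180 mm with 40 mm walls. Origin on the table under the upright canister's axis; +x: the way the canister tips.
- tray_floor (a point): Centre of the catch tray's inner floor, 6 mm above the table and 144 mm along the stand's +x from its origin; the axes are the stand's. Inside 208 mm (x) by 168 mm (y), walls 6 mm thick.
- canister (a joint): Tilt of the round aluminium canister (80 mm diameter, 110 mm high, wall 4, base 5), rad: 0 upright, 2.3 fully tipped (stop). Its hinge runs along the stand's y, 12 mm along the stand's +x from its origin and 140 mm above the table, level with the canister's underside. Pushed near the top of its rear wall (2 N) towards the stand's +x, it falls over by itself once past 0.3 rad.
- canister_mouth (a point): Centre of the canister's open mouth, at the level of its rim; z along the canister's axis, out of the mouth.
- cap: Loose dark wooden cap resting on the canister: a disc 86 mm in diameter and 8 mm thick with a round knob on top, 26 mm in diameter and 32 mm high, and below it a plug 56 mm in diameter and 12 mm deep that hangs loosely in the 72 mm mouth. Total height 52 mm. Origin at the centre of the plug's underside; z up along the knob, which spans 20 to 52 mm above the origin. 
- dish: Fixed shallow round dish of pale wood that keeps the cap, 124 mm in diameter at the rim and 22 mm high, wall 5 mm. It stands to the left or the right of the dispenser. Origin at the centre of its underside, z up.
- dish_floor (a point): Centre of the dish's inner floor, 5 mm above the table; the floor is about 106 mm across. The cap sits here on its plug, its disc below or level with the rim.
- bead0: One of seven pale barrel-shaped wooden beads, 20 mm in diameter and 18 mm long, at first at the bottom of the canister. Origin at the centre of one end face, z along its axis.
- bead1: One of seven pale barrel-shaped wooden beads, 20 mm in diameter and 18 mm long, at first at the bottom of the canister. Origin at the centre of one end face, z along its axis.
- bead2: One of seven pale barrel-shaped wooden beads, 20 mm in diameter and 18 mm long, at first at the bottom of the canister. Origin at the centre of one end face, z along its axis.
- bead3: One of seven pale barrel-shaped wooden beads, 20 mm in diameter and 18 mm long, at first at the bottom of the canister. Origin at the centre of one end face, z along its axis.
- bead4: One of seven pale barrel-shaped wooden beads, 20 mm in diameter and 18 mm long, at first at the bottom of the canister. Origin at the centre of one end face, z along its axis.
- bead5: One of seven pale barrel-shaped wooden beads, 20 mm in diameter and 18 mm long, at first at the bottom of the canister. Origin at the centre of one end face, z along its axis.
- bead6: One of seven pale barrel-shaped wooden beads, 20 mm in diameter and 18 mm long, at first at the bottom of the canister. Origin at the centre of one end face, z along its axis.
- mug: Loose terracotta mug, 84 mm in diameter, 95 mm high, handle at its +y; on the other side of the dispenser from the dish. Origin at the centre of its underside. To be left alone.
- glass: Loose clear tumbler, 72 mm in diameter, 100 mm high, far left on the table. Origin at the centre of its underside. To be left alone.
- glue_gun: Loose black hot-glue gun lying on its side, barrel about 230 mm long along its x with the glue stick, handle 110 mm to its +y, 34 mm high; far right on the table. Origin on the table under the barrel. To be left alone.
- wood_slice: Loose round slice of wood, 90 mm in diameter, 12 mm thick, near left. Origin at the centre of its underside. To be left alone.
- brush: Loose paint brush lying along its x, about 180 mm long, near right. To be left alone.
There are look-alikes about, which are no part of the job. What is shaped like the cap but green is not meant.

How it is judged:
On the way, in this order (a step that is already met when the one before it is completed fails the run):
1. the cap lies flat in the dish, let go, while the canister is still upright (horizontal distance between cap and dish_floor below 0.02 m and z of cap in the frame of dish_floor between -0.006 and 0.006 m and angle between cap's own z axis and vertical below 0.12 rad and contact force between the fingers and cap below 0.1 N and value of joint canister below 0.3 rad), for 0.2 s.
2. the canister is fully tipped and all seven beads are in the catch tray (value of joint canister above 2 rad and x of bead0 in the frame of tray_floor between -0.107 and 0.107 m and y of bead0 in the frame of tray_floor between -0.087 and 0.087 m and z of each of bead0, bead1, bead2, bead3, bead4, bead5, bead6 in the frame of tray_floor below 0.045 m and x of bead1 in the frame of tray_floor between -0.107 and 0.107 m and y of bead1 in the frame of tray_floor between -0.087 and 0.087 m and x of bead2 in the frame of tray_floor between -0.107 and 0.107 m and y of bead2 in the frame of tray_floor between -0.087 and 0.087 m and x of bead3 in the frame of tray_floor between -0.107 and 0.107 m and y of bead3 in the frame of tray_floor between -0.087 and 0.087 m and x of bead4 in the frame of tray_floor between -0.107 and 0.107 m and y of bead4 in the frame of tray_floor between -0.087 and 0.087 m and x of bead5 in the frame of tray_floor between -0.107 and 0.107 m and y of bead5 in the frame of tray_floor between -0.087 and 0.087 m and x of bead6 in the frame of tray_floor between -0.107 and 0.107 m and y of bead6 in the frame of tray_floor between -0.087 and 0.087 m), for 0.2 s.
At the end, for the whole second after the job is handed in: The cap lies still in the dish, right way up (within 7 degrees), let go, its plug on the dish's floor (within 6 mm in height and 20 mm of the centre); the canister is tipped by more than 2.0 rad; all seven beads lie inside the catch tray's walls, below 45 mm over its floor (all of step 2 and horizontal distance between cap and dish_floor below 0.02 m and z of cap in the frame of dish_floor between -0.006 and 0.006 m and angle between cap's own z axis and vertical below 0.12 rad and contact force between the fingers and cap below 0.1 N and linear speed of cap below 0.02 m/s); the robot touches nothing.
It fails at once if the cap is dropped or thrown into the dish (faster than 1 m/s there) (horizontal distance between cap and dish_floor below 0.06 m and linear speed of cap above 1 m/s).
It fails at once if the mug, glass, glue gun, wood slice or brush is moved by more than 30 mm (distance of any of mug, glass, glue_gun, wood_slice, brush from where it was at the start of the episode above 0.03 m).
It also fails if it takes over 56 s, if anything falls off the work surface, if the arm or the gripper's body presses on something with over 40 N, if the wrist force passes 120 N, or if a joint passes its speed limit or range.

## Robot

A 7-joint arm with a two-finger parallel gripper is mounted at the origin on the work surface. World frame = base frame: x ahead of the robot, y to its left, z up, the work surface at z = 0. Lengths are in m, angles in rad, forces in N, time in s.
With the tool pointing down it reaches from about 0.35 to 0.9 m from the base axis. Payload 8.1 kg.
Tool frame: the origin (TCP) lies at the very end of the fingers, on their centre line; the grasp point (between the pads) lies 19 mm behind it; z points along the fingers, x is the direction in which the jaws open and shut, and the axes are right-handed (so a half turn about z gives the same grasp; the last joint's range is limited). The gripper opens to 92 mm and grips with 3 to 60 N. Pads are 19 mm wide; open, the fingers measure 130 mm over their backs; the gripper's body (75 mm by 190 mm) begins 47 mm behind the grasp point.
Start: joints at [-1.406, 0.434, 0.025, 1.573, -0.012, 1.134, -0.075], TCP at [0.165, 0.603, 0.227] pointing down, gripper open.
Joint ranges: [-2.62, 2.62], [-0.44, 2.09], [-1.27, 1.32], [0.08, 2.57], [-1.32, 4.46], [0.12, 2], [-2.74, 2.74]. Speed limits (rad/s): [2.22, 2.22, 3.01, 3.01, 3.14, 3.14, 3.14].

## Interface

Orientations are given as a rotation vector (axis times angle).
In Python, from cell import status, viewer, arm gives the robot as it stands.
- The arm moves only by the tool jog_arm, never from a script. Its argument "commands" is text: rows parted by semicolons, each of 7 numbers parted by spaces: the closure, from -1 (fully open) to 1 (shut), then the shift along the world's x, y, z normalised to -1 to 1, where 1 is 0.3 m, then the turn, a rotation vector about the world's x, y, z normalised to -1 to 1, where 1 is 2 pi rad. In form: jaw dx dy dz wx wy wz; .... A call has exactly 5 rows; each row shifts and turns the commanded pose from where the row before left it; what a row does not reach is not made up. A row lasts 1/10 s, in which the tool goes at most 50 mm and 8.59 degrees, less where a joint would pass 70% of its speed; a pose out of reach is approached as far as the arm can. A call with a number of a shift or a turn outside -1 to 1 is refused whole. A call with a gripper value outside its range is refused whole. The fingers move at their own pace and stop on an object; "force" is the grip in N (left out, the last holds). Time passes only in rows, so rows that do not move let the fingers close, or fill a call up. It gives the time, the measured TCP pose, the force and the opening at its end, in the units of the state.
- status.observe(): the state, without advancing time (a new reading comes with each control period).
- viewer.get_image(name): name is "scene" or "top" or "wrist"; returns a dict with "pixels" (384x512x3 uint8, red, green, blue), "z_map" (384x512 float32, m along the optical axis (not along the pixel's ray), 0 where there is no reading), "camera_matrix" (3x3 intrinsics, pixels), "k1" (the pictures are not rectified: a ray, as slopes to the right and down, at radius r is drawn at 1 + k1 r^2 times it, then the intrinsics apply), "R" (3x3) and "t" (3): a world point X has camera coordinates R X + t. Camera axes: x right, y down, z forward; pixel columns grow to the right and rows downward; lengths in m; the calibration is good to about 2 mm. A picture is of the moment at which its call begins.
- arm.sign_off(): hands the job in, once; it reports no verdict.
The state is a dict: "clock": time; "joints": joint angles; "dq": joint speeds; "joint_efforts": joint torques, N m; "position": TCP position; "ee_rot": TCP orientation; "force": force on the tool from outside, world axes, zero at the start; "ft_torque": the same for the moment, N m; "width": opening from 0.0 (shut) to 1.0 (fully open).
Only numpy, scipy, OpenCV 4.12 (cv2) and the standard library are available. Lean on these libraries where they do the work, as an engineer would, in place of code of your own. Each camera call takes 0.05 s, during which the arm holds its last target. There are 200 camera calls.

## Working session

There is one attempt and no reset: what is moved stays moved. The work goes in short steps, Python scripts to look and compute and a tool call to move; the robot and the scene stay as the last step left them, time stands still between calls to the robot, and variables do not carry over. Pictures are saved under pics/ and viewed, about 8 in all and at most 12, crops included, and the job is handed in when it is done.

Besides the shell and the picture viewer there is one more tool, called as name(argument=value, ...) on one line, values as JSON. jog_arm: Moves the arm, as the interface text tells. Scaled input: -1 to 1 covers 0.3 m each way for a shift and 2 pi rad each way for a turn. Its arguments: {"type":"object","properties":{"commands":{"type":"string"},"force":{"type":"number"}},"required":["commands"]}

```bash
mkdir -p pics; cat > h.py <<'E'
import numpy as np, cv2
from cell import status, viewer, arm
def grab(n):
    im=viewer.get_image(n); np.savez('/tmp/%s.npz'%n,**{k:np.asarray(v) for k,v in im.items()}); return im
def load(n): return dict(np.load('/tmp/%s.npz'%n))
def cloud(im):
    K=im['camera_matrix'];z=im['z_map'];H,W=z.shape
    u,v=np.meshgrid(np.arange(W),np.arange(H))
    x=(u-K[0,2])/K[0,0];y=(v-K[1,2])/K[1,1];a,b=x.copy(),y.copy()
    for _ in range(10):
        s=1+float(im['k1'])*(a*a+b*b);a=x/s;b=y/s
    P=np.stack([a*z,b*z,z],-1)
    return (P-im['t'])@im['R']   # R^T (P-t)
E
python3 - <<'E'
from h import *
print(status.observe())
a=grab('scene');b=grab('top')
cv2.imwrite('pics/top.png',cv2.resize(b['pixels'][:,:,::-1],(800,600)))
cv2.imwrite('pics/scene.png',cv2.resize(a['pixels'][:,:,::-1],(800,600)))
E
```

```text
{'clock': 0.0, 'joints': array([-1.40561222,  0.43522652,  0.02492922,  1.57410374, -0.0115954 ,
        1.13399685, -0.07508116]), 'dq': array([ 0.00194097, -0.00052658, -0.00026016, -0.00059777,  0.001387  ,
       -0.00102598, -0.00127966]), 'joint_efforts': array([-4.37299659e-04, -6.67855883e+01,  9.84691344e-01, -3.14462113e+01,
       -6.05934416e-02,  4.30061657e-02,  1.82986332e-04]), 'position': array([0.16526769, 0.60221658, 0.2259397 ]), 'ee_rot': array([ 2.49726700e+00,  1.90435637e+00, -1.85462625e-03]), 'force': array([ 0.16568925,  0.00383491, -1.02114524]), 'ft_torque': array([ 0.02335672, -0.03482167,  0.00107881]), 'width': 1.0030857004406941}
```

View pics/top.png

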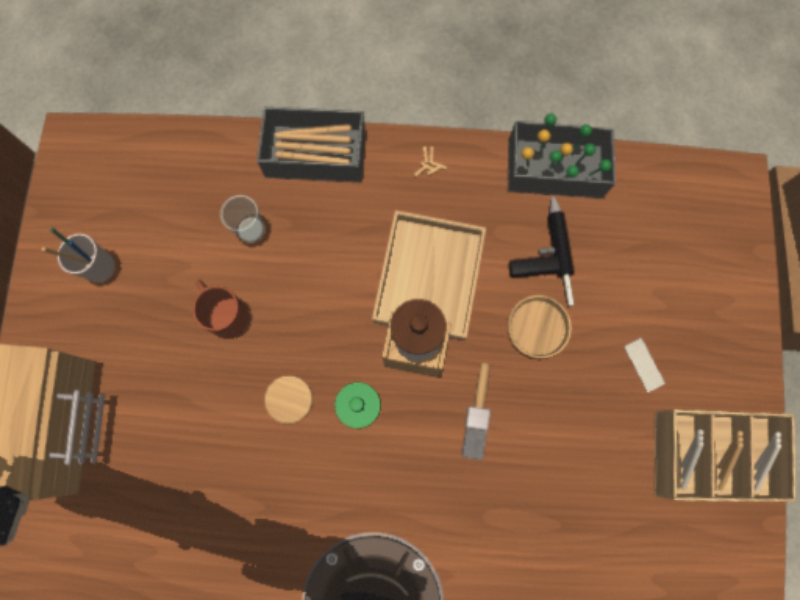

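View pics/scene.png

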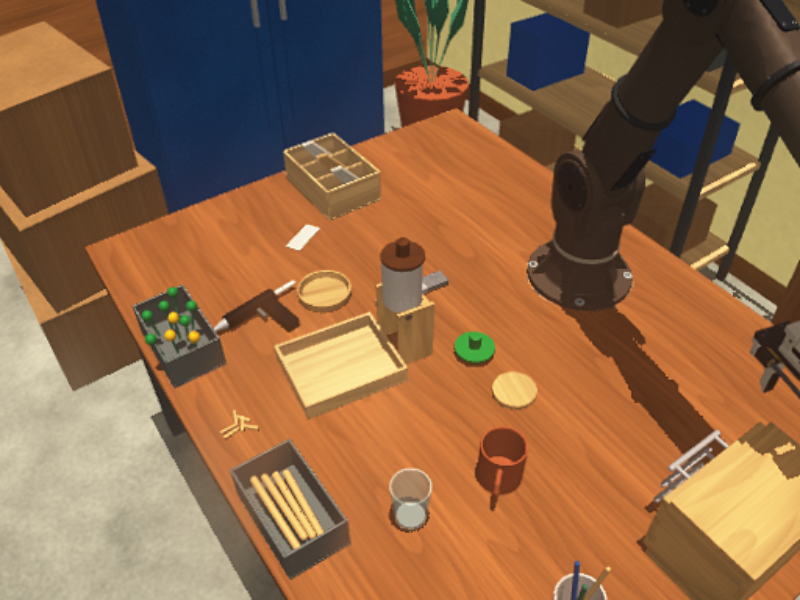

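The top view (800x600) shows the cap's knob at (419,323), the dish at (540,326), and the tray corners at about (397,213), (485,229), (467,338) and (374,322). The green decoy is at (357,405). Next I measure these in 3D.

```bash
python3 - <<'E'
from h import *
for n in('top','scene'):
    im=load(n);P=cloud(im);x,y,z=P[...,0],P[...,1],P[...,2]
    print(n); ok=im['z_map']>0
    c=P[207,268] if n=='top' else P[158,258]
    print('seed',c)
    near=ok&(np.hypot(x-c[0],y-c[1])<.08)
    zt=z[near].max();print('zmax',zt, np.median(z[near&(z>zt-.006)]))
    def rep(nm,m):
        q=P[m]
        if len(q)<5: print(nm,len(q));return
        (cc,r)=cv2.minEnclosingCircle(q[:,:2].astype(np.float32)); print(nm,len(q),cc,r,np.median(q[:,2]))
    rep('knob',near&(z>.278)); rep('disc',near&(z>.25)&(z<.264))
    if n=='top': d=P[208,345]
    else: d=P[int(290*.64),int(324*.64)]
    nd=ok&(np.hypot(x-d[0],y-d[1])<.085)
    rep('rim',nd&(z>.016)&(z<.03)); rep('floor',nd&(np.hypot(x-d[0],y-d[1])<.04));print('d',d)
    m=ok&(z>.034)&(z<.05)&(np.hypot(x-c[0]-.14,y-c[1])<.18)&(y>c[1]-.12)&(y<c[1]+.12)&(x>c[0]+.02)
    m=cv2.morphologyEx(m.astype(np.uint8),cv2.MORPH_CLOSE,np.ones((3,3)))
    k,l,s,_=cv2.connectedComponentsWithStats(m); i=1+np.argmax(s[1:,4])
    q=P[(l==i)&ok&(z>.034)&(z<.05)];r=cv2.minAreaRect(q[:,:2].astype(np.float32)*1000);print('tray',r);print(cv2.boxPoints(r))
    # canister
# obstacles
im=load('top');P=cloud(im)
for nm,(u,v) in dict(mug=(217,309),glass=(240,212),gun=(560,240),gunhandle=(520,268),stick=(570,300),slice=(288,400),brushtop=(485,366),brushbot=(473,457),green=(357,405)).items():
    print(nm,P[int(v*.64),int(u*.64)].round(3))
E
```

```text
top
seed [ 0.47142146 -0.04979675  0.29141744]
zmax 0.294165160907537 0.28996893894166464
knob 99 (0.47478440403938293, -0.048940207809209824) 0.012716223485767841 0.28927922975349785
disc 898 (0.47490957379341125, -0.049243997782468796) 0.04299573972821236 0.25753982845647916
rim 266 (0.540501058101654, -0.298204243183136) 0.07622522860765457 0.02144951803794052
floor 527 (0.5353673696517944, -0.29048991203308105) 0.0400005504488945 0.004863753892550248
d [ 0.53539647 -0.29043883  0.00435266]
tray ((619.8773803710938, -70.76432037353516), (180.15899658203125, 222.15203857421875), 82.21319580078125)
[[ 497.62094   -144.9638   ]
 [ 717.72455   -175.06259  ]
 [ 742.1338       3.4351654]
 [ 522.0302      33.53395  ]]
scene
seed [ 0.47873194 -0.03513043  0.28439414]
zmax 0.29423445544198507 0.2898418976504825
knob 62 (0.47707903385162354, -0.04524977132678032) 0.01437824685126543 0.2885378906008481
disc 379 (0.47504422068595886, -0.045544300228357315) 0.045335642993450165 0.2574397454288151
rim 174 (0.5410053730010986, -0.2908935546875) 0.07366284728050232 0.02025456575726354
floor 258 (0.52757728099823, -0.2895198464393616) 0.039966315031051636 0.004387173453400872
d [ 0.52759222 -0.28961145  0.01009452]
tray ((611.2954711914062, -66.63675689697266), (188.11802673339844, 237.81771850585938), 82.56649017333984)
[[ 481.217     -144.52136  ]
 [ 717.036     -175.28917  ]
 [ 741.3739      11.2478485]
 [ 505.55493     42.015656 ]]
mug [0.53  0.342 0.006]
glass [0.719 0.309 0.042]
gun [ 0.703 -0.322  0.033]
gunhandle [ 0.643 -0.244  0.025]
stick [ 0.586 -0.345  0.018]
slice [0.361 0.182 0.014]
brushtop [ 0.448 -0.184  0.02 ]
brushbot [ 0.279 -0.168  0.019]
green [0.359 0.049 0.054]
```

The measurements agree with the given sizes. The cap is at (0.475,-0.049) with its top at 0.290. The stand's yaw is -7.8°, and the tray centre is within 3 mm of where the cap position puts it. The dish is near (0.537,-0.291). I lift first, to clear the box on the left, and refine the dish centre later.

jog_arm(commands="-1 0 0 0.1 0 0 0;-1 0 0 0.1 0 0 0;-1 0 0 0.1 0 0 0;-1 0 0 0.1 0 0 0;-1 0 0 0.1 0 0 0", force=15)

```text
clock: 0.6
position: [0.1653, 0.6024, 0.3776]
ee_rot: [2.498, 1.905, -0.001]
force: [0.2, -0.0, -0.5]
width: 0.996
```

```bash
python3 - <<'E'
from h import *
from scipy.optimize import least_squares
im=load('top');P=cloud(im);q=P[(im['z_map']>0)&(P[...,2]>.017)&(P[...,2]<.026)]
q=q[np.hypot(q[:,0]-.537,q[:,1]-.291*-1*-1)<9]
for c0 in [(.537,-.291)]:
    q=q[np.abs(np.hypot(q[:,0]-c0[0],q[:,1]-c0[1])-.06)<.008]
    r=least_squares(lambda p:np.hypot(q[:,0]-p[0],q[:,1]-p[1])-p[2],[*c0,.06],loss='soft_l1',f_scale=.002);print(r.x,len(q))
E
```

```text
[ 0.53123026 -0.287586    0.05889862] 187
```

jog_arm(commands="-1 0.052 -0.1085 0 0 0 0;-1 0.052 -0.1085 0 0 0 0;-1 0.052 -0.1085 0 0 0 0;-1 0.052 -0.1085 0 0 0 0;-1 0.052 -0.1085 0 0 0 0")

```text
clock: 1.1
position: [0.2438, 0.4384, 0.3764]
ee_rot: [2.498, 1.905, -0.001]
force: [0.2, 0.0, -0.3]
width: 0.999
```

jog_arm(commands="-1 0.052 -0.1085 0 0 0 0;-1 0.052 -0.1085 0 0 0 0;-1 0.052 -0.1085 0 0 0 0;-1 0.052 -0.1085 0 0 0 0;-1 0.052 -0.1085 0 0 0 0")

```text
clock: 1.6
position: [0.3217, 0.2756, 0.3765]
ee_rot: [-2.498, -1.905, 0.001]
force: [0.5, 0.8, 0.5]
width: 0.999
```

jog_arm(commands="-1 0.052 -0.1085 0 0 0 0;-1 0.052 -0.1085 0 0 0 0;-1 0.052 -0.1085 0 0 0 0;-1 0.052 -0.1085 0 0 0 0;-1 0.052 -0.1085 0 0 0 0")

```text
clock: 2.1
position: [0.3996, 0.1129, 0.3766]
ee_rot: [-2.498, -1.905, 0.0]
force: [0.4, 0.6, -0.0]
width: 0.996
```

jog_arm(commands="-1 0.05 -0.108 0 0 0 0;-1 0.05 -0.108 0 0 0 0;-1 0.05 -0.108 0 0 0 0;-1 0.05 -0.108 0 0 0 0;-1 0.05 -0.108 0 0 0 0")

```text
clock: 2.6
position: [0.4746, -0.0489, 0.3767]
ee_rot: [-2.498, -1.905, -0.0]
force: [1.4, 0.7, 0.1]
width: 0.998
```

```bash
python3 - <<'E'
from h import *
s=status.observe();print(s['position'],s['joints'].round(2))
im=grab('wrist');cv2.imwrite('pics/w1.png',im['pixels'][:,:,::-1])
P=cloud(im);z=P[...,2];ok=im['z_map']>0
near=ok&(np.hypot(P[...,0]-.475,P[...,1]+.049)<.07)
for lo,hi in((.283,.296),(.253,.263)):
    q=P[near&(z>lo)&(z<hi)]
    if len(q)>5: print(len(q),cv2.minEnclosingCircle(q[:,:2].astype(np.float32)),np.median(q[:,2]))
q=P[ok&(z>.017)&(z<.026)];q=q[np.abs(np.hypot(q[:,0]-.533,q[:,1]+.289)-.06)<.008];print(len(q))
E
```

```text
[ 0.47455212 -0.04887439  0.37667135] [-0.63  0.08  0.69  1.7  -0.05  1.38  1.37]
606 ((0.47343581914901733, -0.0475892573595047), 0.012956550344824791) 0.28949934239098
4648 ((0.4735789895057678, -0.047687679529190063), 0.04309006780385971) 0.2577528210437936
370
```

View pics/w1.png

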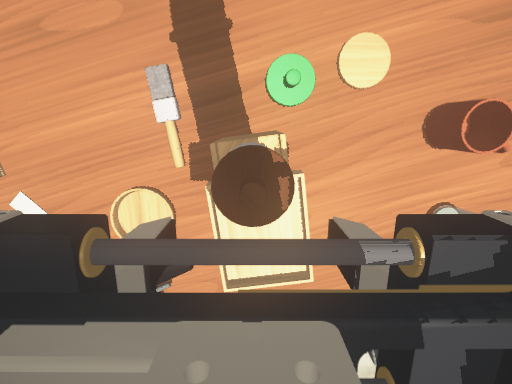

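The wrist view shows the open fingers straddling the dark cap (disc centred near (253,185)). The cap measures (0.4736,-0.0477), within 1.5 mm of the TCP. I descend.

jog_arm(commands="-1 0 0 -0.1 0 0 0;-1 0 0 -0.1 0 0 0;-1 0 0 -0.1 0 0 0;-1 0 0 -0.05 0 0 0;-1 0 0 -0.023 0 0 0")

```text
clock: 3.15
position: [0.4733, -0.0474, 0.2632]
ee_rot: [-2.497, -1.904, 0.004]
force: [0.6, -0.2, 0.7]
width: 1.0
```

jog_arm(commands="1 0 0 0 0 0 0;1 0 0 0 0 0 0;1 0 0 0 0 0 0;1 0 0 0 0 0 0;1 0 0 0 0 0 0", force=15)

```text
clock: 3.65
position: [0.4747, -0.0475, 0.2653]
ee_rot: [2.498, 1.905, 0.001]
force: [0.3, -0.0, 0.1]
width: 0.615
```

jog_arm(commands="1 0 0 0 0 0 0;1 0 0 0 0 0 0;1 0 0 0 0 0 0;1 0 0 0 0 0 0;1 0 0 0 0 0 0")

```text
clock: 4.15
position: [0.4744, -0.0475, 0.2649]
ee_rot: [-2.498, -1.905, -0.0]
force: [-0.3, 0.0, 0.7]
width: 0.278
```

The width of 0.278 is 25.6 mm, which matches the knob. Lifting.

jog_arm(commands="1 0 0 0 0 0 0;1 0 0 0.02 0 0 0;1 0 0 0.06 0 0 0;1 0 0 0.08 0 0 0;1 0 0 0.08 0 0 0")

```text
clock: 4.65
position: [0.4741, -0.0476, 0.3379]
ee_rot: [-2.498, -1.904, 0.001]
force: [0.5, -0.5, -1.3]
width: 0.281
```

```bash
python3 - <<'E'
from h import *
from scipy.optimize import least_squares
s=status.observe();print(s['position'],s['width'],s['force'])
for n in('scene','top','wrist'):
    im=grab(n);P=cloud(im);z=P[...,2];p=s['position']
    q=P[(im['z_map']>0)&(np.hypot(P[...,0]-p[0],P[...,1]-p[1])<.047)&(z>.28)&(z<p[2]+.001)]
    if len(q): print(n,'disc-ish z pct',np.percentile(q[:,2],[5,50,95]),len(q))
    q=P[(im['z_map']>0)&(z>.018)&(z<.025)];q=q[np.abs(np.hypot(q[:,0]-.533,q[:,1]+.289)-.06)<.007]
    if len(q)>20:
        r=least_squares(lambda c:np.hypot(q[:,0]-c[0],q[:,1]-c[1])-.0597,[.533,-.289],loss='soft_l1',f_scale=.002);print(n,r.x,len(q))
    im2=im['pixels'][:,:,::-1]
    if n=='scene': cv2.imwrite('pics/s2.png',cv2.resize(im2[100:260,160:380],None,fx=3,fy=3))
E
```

```text
[ 0.47412345 -0.04764665  0.33789257] 0.2807714779921829 [ 0.5136727  -0.50291885 -1.28617891]
scene disc-ish z pct [0.32539581 0.33053947 0.33381607] 344
scene [ 0.53230146 -0.28400201] 95
top [ 0.53055668 -0.28726644] 192
wrist disc-ish z pct [0.33151386 0.33270917 0.33377058] 6664
wrist [ 0.53070891 -0.2849312 ] 296
```

View pics/s2.png

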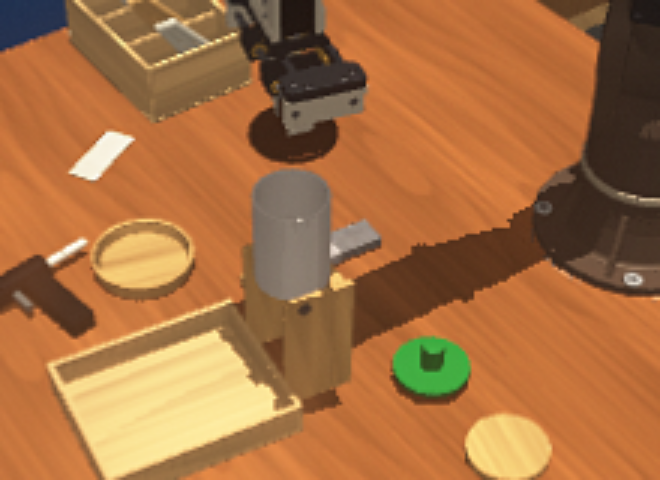

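The scene crop shows the cap held level at (293,135) above the open canister, with the dish at (142,257). The three cameras give a dish centre of about (0.531,-0.286).

jog_arm(commands="1 0.019 -0.05 0 0 0 0;1 0.019 -0.08 0 0 0 0;1 0.019 -0.08 0 0 0 0;1 0.019 -0.08 0 0 0 0;1 0.019 -0.08 0 0 0 0")

```text
clock: 5.3
position: [0.5026, -0.1592, 0.3359]
ee_rot: [-2.497, -1.905, 0.002]
force: [0.1, 0.9, -1.0]
width: 0.279
```

jog_arm(commands="1 0.019 -0.08 0 0 0 0;1 0.019 -0.08 0 0 0 0;1 0.019 -0.08 0 0 0 0;1 0.019 -0.08 0 0 0 0;1 0.019 -0.08 0 0 0 0")

```text
clock: 5.8
position: [0.5312, -0.2792, 0.3356]
ee_rot: [-2.497, -1.904, 0.001]
force: [0.5, -1.0, -1.4]
width: 0.282
```

jog_arm(commands="1 0 -0.02 -0.02 0 0 0;1 0 0 -0.06 0 0 0;1 0 0 -0.08 0 0 0;1 0 0 -0.08 0 0 0;1 0 0 -0.08 0 0 0")

```text
clock: 6.3
position: [0.5309, -0.2835, 0.2389]
ee_rot: [-2.497, -1.904, 0.001]
force: [1.0, -0.3, 0.3]
width: 0.281
```

jog_arm(commands="1 0 0 -0.08 0 0 0;1 0 0 -0.08 0 0 0;1 0 0 -0.08 0 0 0;1 0 0 -0.06 0 0 0;1 0 0 -0.02 0 0 0")

```text
clock: 6.8
position: [0.5299, -0.2829, 0.1422]
ee_rot: [-2.495, -1.903, 0.003]
force: [0.7, -0.3, -1.2]
width: 0.283
```

```bash
python3 - <<'E'
from h import *
from scipy.optimize import least_squares
s=status.observe();p=s['position'];print(p,s['width'],s['force'])
im=grab('wrist');P=cloud(im);z=P[...,2]
q=P[(im['z_map']>0)&(z>.018)&(z<.026)];q=q[np.abs(np.hypot(q[:,0]-.531,q[:,1]+.286)-.06)<.007]
r=least_squares(lambda c:np.hypot(q[:,0]-c[0],q[:,1]-c[1])-.0597,[.533,-.289],loss='soft_l1',f_scale=.002);print(r.x,len(q))
q=P[(im['z_map']>0)&(np.hypot(P[...,0]-p[0],P[...,1]-p[1])<.05)&(z>.04)&(z<p[2]-.001)]
print(len(q),np.percentile(q[:,2],[5,50,95]),cv2.minEnclosingCircle(q[:,:2].astype(np.float32)))
E
```

```text
[ 0.52987611 -0.28286323  0.14215208] 0.2828258361529364 [ 0.71299756 -0.33385216 -1.17061996]
[ 0.53099771 -0.28574493] 1013
6658 [0.13389009 0.13505897 0.13613956] ((0.5290477275848389, -0.2824483811855316), 0.043038226664066315)
```

jog_arm(commands="1 0.006 -0.01 -0.06 0 0 0;1 0 0 -0.08 0 0 0;1 0 0 -0.08 0 0 0;1 0 0 -0.08 0 0 0;1 0 0 -0.045 0 0 0")

```text
clock: 7.35
position: [0.5329, -0.2869, 0.0403]
ee_rot: [-2.497, -1.905, 0.001]
force: [-0.5, 0.2, -0.6]
width: 0.271
```

jog_arm(commands="1 0 0 -0.003 0 0 0;1 0 0 -0.003 0 0 0;1 0 0 -0.003 0 0 0;1 0 0 0 0 0 0;1 0 0 0 0 0 0")

```text
clock: 7.85
position: [0.5337, -0.2877, 0.0394]
ee_rot: [2.497, 1.904, 0.001]
force: [-1.4, 0.1, -0.9]
width: 0.281
```

jog_arm(commands="1 0 0 -0.005 0 0 0;1 0 0 -0.005 0 0 0;1 0 0 -0.003 0 0 0;1 0 0 0 0 0 0;1 0 0 0 0 0 0")

```text
clock: 8.35
position: [0.5332, -0.2875, 0.0347]
ee_rot: [-2.498, -1.905, 0.0]
force: [-0.0, -0.4, -1.2]
width: 0.279
```

jog_arm(commands="1 0 0 -0.003 0 0 0;1 0 0 -0.003 0 0 0;1 0 0 0 0 0 0;1 0 0 0 0 0 0;1 0 0 0 0 0 0")

```text
clock: 8.85
position: [0.5332, -0.2875, 0.0329]
ee_rot: [-2.498, -1.905, -0.0]
force: [0.4, 1.1, -1.3]
width: 0.281
```

jog_arm(commands="1 0 0 -0.003 0 0 0;1 0 0 -0.003 0 0 0;1 0 0 0 0 0 0;1 0 0 0 0 0 0;1 0 0 0 0 0 0")

```text
clock: 9.35
position: [0.5333, -0.2876, 0.0319]
ee_rot: [2.498, 1.905, 0.001]
force: [-2.3, 1.9, 9.1]
width: 0.281
```

```bash
python3 - <<'E'
from h import *
s=status.observe();p=s['position'];print(p,s['width'],s['force'])
im=grab('wrist');P=cloud(im);z=P[...,2]
q=P[(im['z_map']>0)&(np.hypot(P[...,0]-p[0],P[...,1]-p[1])<.036)&(z>.012)&(z<p[2])]
print(len(q),np.percentile(q[:,2],[5,50,95]))
E
```

```text
[ 0.53332634 -0.28757195  0.03186443] 0.2808713028461776 [-2.27105439  1.93827217  9.14886503]
4198 [0.02381148 0.02480056 0.02592054]
```

There is 9 N of contact, and the disc top is at 0.0248 (0.025 expected), so the cap is seated. Releasing.

jog_arm(commands="0 0 0 0 0 0 0;0 0 0 0 0 0 0;0 0 0 0 0 0 0;0 0 0 0 0 0 0;0 0 0 0 0 0 0")

```text
clock: 9.9
position: [0.5332, -0.2875, 0.031]
ee_rot: [-2.498, -1.905, 0.0]
force: [0.2, 0.2, 0.4]
width: 0.497
```

jog_arm(commands="0 0 0 0.03 0 0 0;0 0 0 0.06 0 0 0;0 0 0 0.1 0 0 0;0 0 0 0.1 0 0 0;0 0 0 0.1 0 0 0")

```text
clock: 10.4
position: [0.533, -0.2877, 0.1499]
ee_rot: [2.498, 1.904, -0.0]
force: [0.9, 0.4, -0.2]
width: 0.501
```

```bash
python3 - <<'E'
from h import *
s=status.observe();print(s['position'],s['width'],s['force'])
for n in('wrist','top'):
    im=grab(n);P=cloud(im);z=P[...,2]
    q=P[(im['z_map']>0)&(np.hypot(P[...,0]-.532,P[...,1]+.287)<.06)&(z>.05)&(z<.065)]
    if len(q)>3: print(n,len(q),cv2.minEnclosingCircle(q[:,:2].astype(np.float32)),np.median(q[:,2]))
    q=P[(im['z_map']>0)&(np.hypot(P[...,0]-.532,P[...,1]+.287)<.038)&(z>.01)&(z<.032)]
    A=np.c_[q[:,:2],np.ones(len(q))];print(n,np.linalg.lstsq(A,q[:,2],rcond=None)[0],np.median(q[:,2]))
    if n=='wrist': cv2.imwrite('pics/w3.png',im['pixels'][:,:,::-1])
E
```

```text
[ 0.53297355 -0.28766227  0.14991077] 0.5012722508465625 [ 0.89295733  0.35229122 -0.2029668 ]
wrist 580 ((0.5320443511009216, -0.28711581230163574), 0.012910052202641964) 0.05653538328314546
wrist [-0.00093296  0.0010707   0.02560718] 0.024800968514091568
top [0. 0. 0.] nan
  return _methods._mean(a, axis=axis, dtype=dtype,
  ret = ret.dtype.type(ret / rcount)
```

View pics/w3.png

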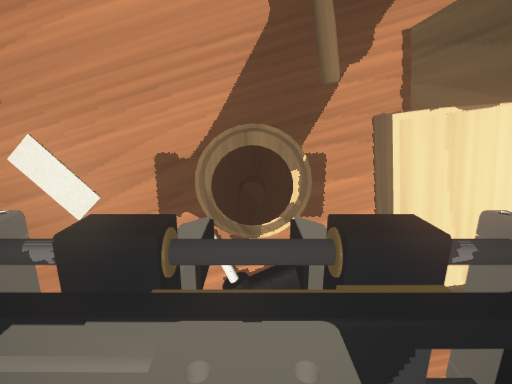

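The wrist view shows the cap upright in the dish at (253,187). The knob is at (0.532,-0.287), within 2 mm of the dish centre, with tilt about 0. I close the fingers and move behind the canister.

jog_arm(commands="1 0 0 0.12 0 0 0;1 0 0 0.12 0 0 0;1 0 0 0.12 0 0 0;1 0 0 0.12 0 0 0;1 0 0 0.12 0 0 0")

```text
clock: 11.0
position: [0.5327, -0.2874, 0.3297]
ee_rot: [-2.498, -1.904, 0.0]
force: [0.4, -0.1, -1.1]
width: 0.116
```

jog_arm(commands="1 -0.048 0.084 0 0 0 0;1 -0.048 0.084 0 0 0 0;1 -0.048 0.084 0 0 0 0;1 -0.048 0.084 0 0 0 0;1 -0.048 0.084 0 0 0 0")

```text
clock: 11.5
position: [0.4602, -0.1606, 0.3279]
ee_rot: [-2.498, -1.904, 0.0]
force: [0.8, 0.0, 0.4]
width: 0.007
```

jog_arm(commands="1 -0.048 0.084 0 0 0 0;1 -0.048 0.084 0 0 0 0;1 -0.048 0.084 0 0 0 0;1 -0.048 0.084 0 0 0 0;1 -0.048 0.084 0 0 0 0")

```text
clock: 12.0
position: [0.3882, -0.0348, 0.3282]
ee_rot: [-2.498, -1.905, -0.001]
force: [0.1, 0.9, -0.7]
width: 0.005
```

jog_arm(commands="1 0 -0.005 -0.064 0 0 0;1 0 0 -0.064 0 0 0;1 0 0 -0.064 0 0 0;1 0 0 -0.064 0 0 0;1 0 0 -0.064 0 0 0")

```text
clock: 12.5
position: [0.3889, -0.0372, 0.2314]
ee_rot: [-2.498, -1.904, -0.001]
force: [-0.2, 0.3, -0.4]
width: 0.007
```

jog_arm(commands="1 0.026 -0.004 0 0 0 0;1 0.026 -0.004 0 0 0 0;1 0.026 -0.004 0 0 0 0;1 0.026 -0.004 0 0 0 0;1 0.026 -0.004 0 0 0 0")

```text
clock: 13.0
position: [0.4291, -0.043, 0.2326]
ee_rot: [2.498, 1.905, 0.001]
force: [-3.0, 0.8, 1.3]
width: 0.009
```

jog_arm(commands="1 0.02 -0.003 0 0 0 0;1 0.02 -0.003 0 0 0 0;1 0.02 -0.003 0 0 0 0;1 0.02 -0.003 0 0 0 0;1 0.02 -0.003 0 0 0 0")

```text
clock: 13.5
position: [0.4588, -0.0476, 0.2322]
ee_rot: [2.498, 1.905, 0.0]
force: [-0.7, 0.4, 2.2]
width: 0.004
```

jog_arm(commands="1 0.02 -0.003 0 0 0 0;1 0.02 -0.003 0 0 0 0;1 0.02 -0.003 0 0 0 0;1 0.02 -0.003 0 0 0 0;1 0 0 0 0 0 0")

```text
clock: 14.0
position: [0.4831, -0.0513, 0.232]
ee_rot: [2.498, 1.904, -0.0]
force: [0.3, 0.1, -0.1]
width: 0.003
```

```bash
python3 - <<'E'
from h import *
print(status.observe()['position'],status.observe()['force'])
im=grab('scene')['pixels'][:,:,::-1];cv2.imwrite('pics/s4.png',cv2.resize(im[100:290,150:380],None,fx=3,fy=3))
E
```

```text
[ 0.48306468 -0.05127529  0.23204889] [ 0.34676867  0.11462717 -0.10704295]
```

View pics/s4.png

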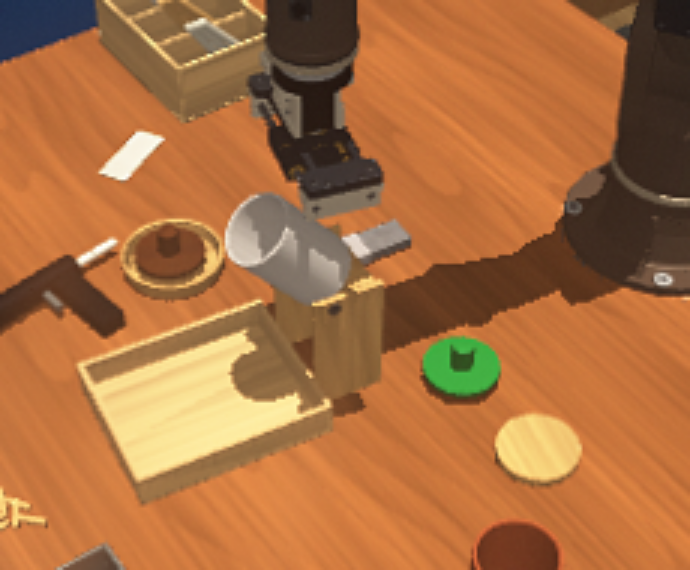

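The crop catches the canister mid-fall at (290,250), already free of the fingers. The cap is still in the dish at (170,250). I retreat back and up and let the beads settle.

jog_arm(commands="1 -0.1 0 0.05 0 0 0;1 -0.1 0 0.1 0 0 0;1 -0.1 0 0.1 0 0 0;1 0 0 0.1 0 0 0;1 0 0 0 0 0 0")

```text
clock: 14.55
position: [0.3932, -0.0512, 0.3404]
ee_rot: [2.497, 1.904, 0.011]
force: [0.3, -0.6, -0.1]
width: 0.002
```

jog_arm(commands="1 0 0 0 0 0 0;1 0 0 0 0 0 0;1 0 0 0 0 0 0;1 0 0 0 0 0 0;1 0 0 0 0 0 0")

```text
clock: 15.05
position: [0.3921, -0.0512, 0.3367]
ee_rot: [-2.498, -1.904, 0.002]
force: [0.3, -1.0, 0.0]
width: 0.003
```

jog_arm(commands="1 0 0 0 0 0 0;1 0 0 0 0 0 0;1 0 0 0 0 0 0;1 0 0 0 0 0 0;1 0 0 0 0 0 0")

```text
clock: 15.55
position: [0.3922, -0.0511, 0.3372]
ee_rot: [2.498, 1.905, 0.0]
force: [-0.7, -0.1, 0.5]
width: 0.005
```

```bash
python3 - <<'E'
from h import *
print(status.observe()['position'],status.observe()['force'])
a=grab('scene')['pixels'][:,:,::-1];b=grab('top')['pixels'][:,:,::-1]
a=cv2.resize(a[100:290,150:380],(480,396));b=cv2.resize(b[100:280,140:390],(550,396))
cv2.imwrite('pics/s5.png',cv2.resize(np.hstack([a,b]),(800,308)))
cv2.imwrite('pics/s6.png',cv2.resize(grab('scene')['pixels'][185:275,170:270,::-1],(800,600)))
E
```

```text
[ 0.39224636 -0.05110909  0.33717936] [-0.6745915  -0.10001683  0.47112162]
```

View pics/s5.png

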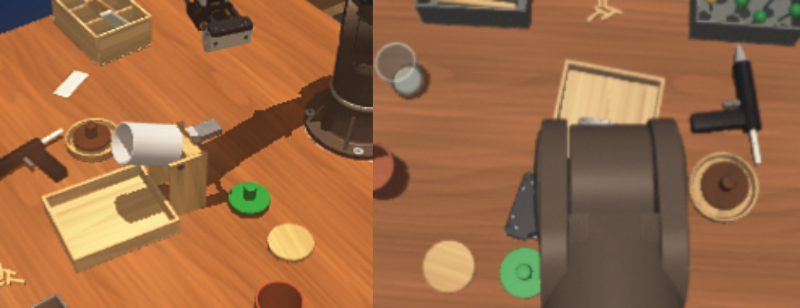

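View pics/s6.png

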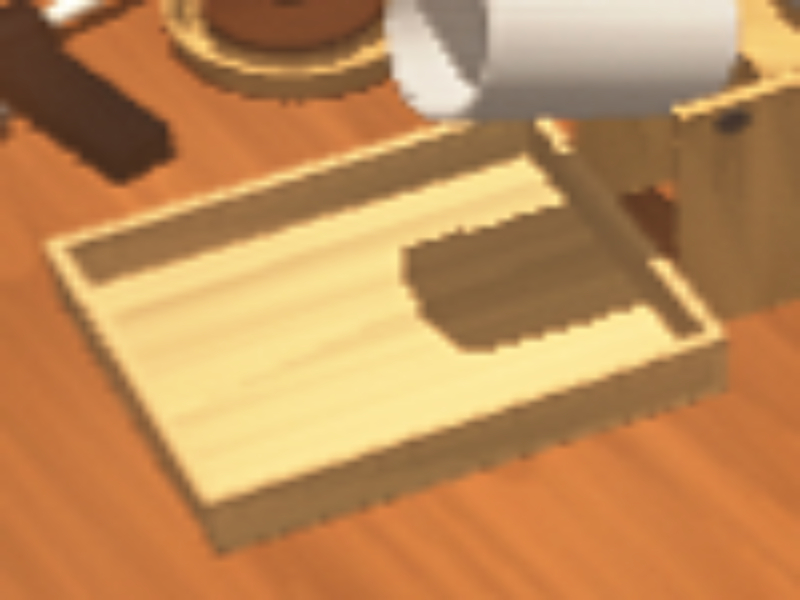

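Both crops show the canister about horizontal with no beads out. Either it is still falling slowly or it is stuck, so I wait and measure the tilt numerically.

```bash
cat > tilt.py <<'E'
from h import *
im=grab('scene');P=cloud(im);d=np.array([.9908,-.1353]);n=np.array([.1353,.9908])
o=P[...,:2]-[.474,-.048];X=o@d;Y=o@n;Z=P[...,2]
px=im['pixels'].astype(int);gray=(px.max(-1)-px.min(-1)<30)
m=(im['z_map']>0)&(X>-.03)&(X<.2)&(np.abs(Y)<.05)&(Z>.05)&(Z<.3)&gray
x,z=X[m],Z[m];print(status.observe()['clock'],m.sum(),'X',np.percentile(x,[2,98]).round(3),'Z',np.percentile(z,[2,98]).round(3))
# tilt: match points to the cylinder outer/inner surface
from scipy.optimize import minimize_scalar
y=Y[m]
def cost(t):
    dx,dz=x-.012,z-.14;u=dx*np.cos(t)-dz*np.sin(t)+.012;w=dx*np.sin(t)+dz*np.cos(t)
    r=np.hypot(u,y);e=np.minimum(abs(r-.04),abs(r-.036))+np.clip(w-.11,0,1)+np.clip(-w,0,1)
    return np.minimum(e,.02).mean()
T=np.linspace(0,2.4,121);c=[cost(t) for t in T];i=np.argmin(c);print('tilt',T[i].round(2),c[i])
t=(im['z_map']>0)&(abs(X-.144)<.1)&(abs(Y)<.08)&(Z>.016)&(Z<.05);print('bead px in tray',t.sum())
E
python3 tilt.py
```

```text
15.75 687 X [0.002 0.117] Z [0.149 0.224]
tilt 1.2 0.0011125987057035143
bead px in tray 18
```

jog_arm(commands="1 0 0 0 0 0 0;1 0 0 0 0 0 0;1 0 0 0 0 0 0;1 0 0 0 0 0 0;1 0 0 0 0 0 0")

```text
clock: 16.25
position: [0.3922, -0.0511, 0.3371]
ee_rot: [-2.498, -1.905, -0.0]
force: [0.3, -0.0, 0.3]
width: 0.006
```

```bash
python3 tilt.py
```

```text
16.3 654 X [0.018 0.121] Z [0.115 0.192]
tilt 1.56 0.001212671343005456
bead px in tray 6
```

It is falling slowly (1.20 to 1.56 rad in 0.55 s), so the hinge is damped. I wait.

jog_arm(commands="1 0 0 0 0 0 0;1 0 0 0 0 0 0;1 0 0 0 0 0 0;1 0 0 0 0 0 0;1 0 0 0 0 0 0")

```text
clock: 16.8
position: [0.3922, -0.0511, 0.3371]
ee_rot: [-2.498, -1.905, -0.0]
force: [1.1, 0.2, 0.6]
width: 0.002
```

jog_arm(commands="1 0 0 0 0 0 0;1 0 0 0 0 0 0;1 0 0 0 0 0 0;1 0 0 0 0 0 0;1 0 0 0 0 0 0")

```text
clock: 17.3
position: [0.3922, -0.0511, 0.3372]
ee_rot: [2.498, 1.905, 0.0]
force: [0.3, -0.5, -1.2]
width: 0.009
```

jog_arm(commands="1 0 0 0 0 0 0;1 0 0 0 0 0 0;1 0 0 0 0 0 0;1 0 0 0 0 0 0;1 0 0 0 0 0 0")

```text
clock: 17.8
position: [0.3922, -0.0511, 0.3372]
ee_rot: [2.498, 1.905, 0.0]
force: [-0.1, 0.6, 0.4]
width: 0.007
```

jog_arm(commands="1 0 0 0 0 0 0;1 0 0 0 0 0 0;1 0 0 0 0 0 0;1 0 0 0 0 0 0;1 0 0 0 0 0 0")

```text
clock: 18.3
position: [0.3922, -0.0511, 0.3371]
ee_rot: [-2.498, -1.905, -0.0]
force: [0.4, -0.5, -0.1]
width: 0.005
```

jog_arm(commands="1 0 0 0 0 0 0;1 0 0 0 0 0 0;1 0 0 0 0 0 0;1 0 0 0 0 0 0;1 0 0 0 0 0 0")

```text
clock: 18.8
position: [0.3922, -0.0511, 0.3371]
ee_rot: [-2.498, -1.905, -0.0]
force: [1.1, -0.8, 0.7]
width: 0.003
```

```bash
python3 tilt.py; python3 -c "
from h import *
im=grab('scene');cv2.imwrite('pics/s7.png',cv2.resize(im['pixels'][160:280,150:310,::-1],(800,600),interpolation=cv2.INTER_CUBIC))"
```

```text
18.85 490 X [0.009 0.122] Z [0.078 0.175]
tilt 2.26 0.0016902428723317747
bead px in tray 158
```

View pics/s7.png

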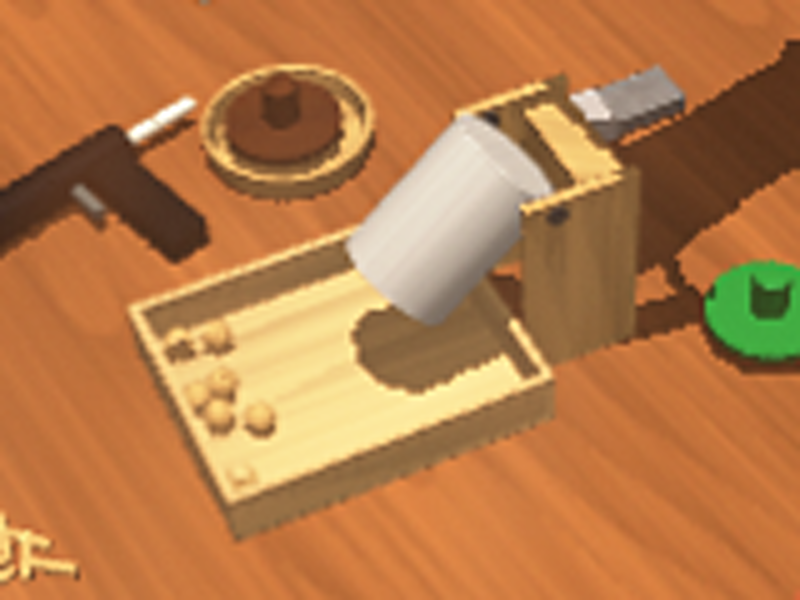

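The canister is fully tipped (2.26 rad). I count seven beads in the tray: (180,342), (217,336), (222,382), (198,395), (219,413), (259,419) and (241,474). The cap sits flat in the dish at (285,115). The arm is clear of everything, so I hand in.

jog_arm(commands="1 0 0 0 0 0 0;1 0 0 0 0 0 0;1 0 0 0 0 0 0;1 0 0 0 0 0 0;1 0 0 0 0 0 0")

```text
clock: 19.4
position: [0.3922, -0.0511, 0.3372]
ee_rot: [-2.498, -1.905, -0.0]
force: [-0.7, -0.5, -1.4]
width: 0.001
```

```bash
python3 tilt.py; python3 -c "
from h import *
print(arm.sign_off())"
```

```text
19.45 480 X [0.01  0.123] Z [0.079 0.176]
tilt 2.26 0.0016218607043824123
bead px in tray 154
the job is handed in; nothing more can be done
None
```

I lifted the cap off by its knob, set it flat in the dish and let go. Then I pushed the canister over from behind and handed the job in at about 19.5 s. The hand-in reported no verdict.

- **Cap:** after release it was about 2 mm from the dish centre, with its disc top at 24.8 mm (25 mm expected) and no measurable tilt. It was still in place in the last picture.
- **Canister:** the last two readings both gave a tilt of 2.26 rad. It took several seconds to fall after the push because the hinge is damped.
- **Beads:** I counted seven in the tray by eye in the last picture.
- **Other objects:** the arm and gripper kept clear of the mug, glass, glue gun, wood slice and brush. I did not re-measure their positions afterwards.
- **Disagreement:** estimates of the dish centre differed by 2–3 mm between cameras, well inside the 20 mm tolerance. No check failed.

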